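# Sort the seasonings into their organisers

### The arm

A 6-joint arm with a two-finger parallel gripper is mounted at the origin on a cart in front of the work surface, level with it; the furniture and walls round the work are solid. World frame = base frame: x ahead of the robot, y to its left, z up, the work surface at z = 0. Lengths are in m, angles in rad, forces in N, time in s.
With the tool pointing down it reaches from about 0.375 to 0.975 m from the base axis. Payload 3.8 kg.
Tool frame: the origin (TCP) lies on the centre line of the jaws, within the pads' length; the fingertips stand 14 mm ahead of it and the grasp point (between the pads) lies 5 mm behind it; z points along the fingers, y is the line along which they close (so a half turn about z gives the same grasp; the last joint's range is limited). The gripper opens to 85 mm and grips with 20 to 120 N. Pads are 22 mm wide; open, the fingers measure 114 mm over their backs; the gripper's body (76 mm by 85 mm) begins 54 mm behind the grasp point. The pads swing forward as they close: fully open they stand 13 mm farther back than shut.
Start: joints at [-1.224, 0.264, 1.604, -0, 1.274, -0.037], TCP at [0.253, -0.626, 0.245] pointing down, gripper open.
Joint ranges: [-2.63, 2.63], [-0.94, 2.18], [0.31, 2.57], [-1.31, 4.45], [0, 2.66], [-2.55, 2.55]. Speed limits (rad/s): [2.57, 2.57, 3.14, 3.14, 3.14, 3.14].

### API

Orientations are given as a rotation vector (axis times angle).
In Python, from workcell import bot, eyes, spot_in gives the robot as it stands.
- The arm moves only by the tool carry_out, never from a script. Its argument "series" is text: rows parted by semicolons, each of 4 numbers parted by spaces: the shift along the world's x, y, z in m, then the turn about the world's z in degrees. In form: tx ty tz roll; .... A call has 1 to 20 rows; each row shifts and turns the commanded pose from where the row before left it; what a row does not reach is not made up. A row lasts 1/8 s, in which the tool goes at most 62.5 mm and 10.7 degrees, less where a joint would pass 70% of its speed; a pose out of reach is approached as far as the arm can. A call is refused whole if a number of a shift passes 0.0625 or a number of a turn 10.7, either way. A call with a gripper value outside its range is refused whole. "jaw" is the gripper command: -1 is shut, 1 is fully open, values between are in proportion, set as the call begins (left out, the last holds). The fingers move at their own pace and stop on an object; "grip_force" is the grip in N (left out, the last holds). Time passes only in rows, so rows that do not move let the fingers close. It gives the time, the measured TCP pose, the force, the opening and the grip force at its end, in the units of the state.
- bot.read_state(): the state, without advancing time (a new reading comes with each control period).
- eyes.read_camera(name): name is "scene" or "top" or "wrist"; returns (picture, depth): 420x560x3 uint8, blue, green, red; 420x560 float32, m along the optical axis (not along the pixel's ray), 0 where there is no reading.
- eyes.get_calibration(name): a dict with "K" (3x3 intrinsics, pixels), "position" and "rotation" of the camera in the world; the wrist camera has in their place "T_tool_cam" (4x4, takes a point from camera to tool coordinates, whose origin is the TCP and whose axes are the flange's). Camera axes: x right, y down, z forward; pixel columns grow to the right and rows downward; lengths in m; the calibration is good to about 2 mm. A picture is of the moment at which its call begins: read the wrist's pose just before it. get_calibration takes no time and is no camera call.
- bot.finish_job(): hands the job in; it is judged then, once.
Trained networks look in the newest picture that a camera, given by its name, has taken for a name from the list of things; names that differ only in an ending like _2 or _b are one class to them, and where a whole thing is asked for, a point or a joint stands for the part that bears it (a point fixed in the world has none). Each returns a list of dicts, best first, with "score" (0 to 1); they miss things now and then, are a little off and sometimes report something else, mostly with a low value. They report only what shows in the picture. A call takes as long as a camera call.
- spot_in(camera, target): "rect" ([centre column, centre row, width, height] in pixels, round what is visible of it).
The state is a dict: "time": time; "q": joint angles; "joint_vel": joint speeds; "joint_torque": joint torques, N m; "tool_pos": TCP position; "tcp_rot": TCP orientation; "wrist_force": force on the tool from outside, world axes, zero at the start; "torque": the same for the moment, N m; "width": opening from 0.0 (shut) to 1.0 (fully open); "grip_force": force on a finger pad.
Only numpy, scipy, OpenCV 4.12 (cv2) and the standard library are available. Lean on these libraries where they do the work, as an engineer would, in place of code of your own. Each camera call takes 0.05 s, during which the arm holds its last target. There are 200 camera calls.

### The job

Put away the seasonings that stand along the front edge of the worktop: stand the two jars in the divided wooden tray, one in each bay; the two bottles in the wooden block, one in each round well; and the carton in the small undivided tray. Each must stand upright, flat on the floor of its place, and be let go; do not knock anything over, and leave the saucer and the drinking glass where they are.

Things in the scene. Friction and masses are not known exactly. Their poses are not given: they have to be found in the camera images.
- spice_jar_center (a point): Jar of herbs: round clear jar with a wide white lid and a label, 47 mm across all the way up (lid 46 mm), 98 mm tall. Stands loose near the front edge of the worktop. This point is its centre, half-way up; z axis up.
- salt_jar_center (a point): Jar of salt: round plain jar without label, with a wide pale lid, 45 mm across (lid 41 mm, from 60 mm up), 86 mm tall. Stands loose near the front edge of the worktop. This point is its centre, half-way up; z axis up.
- vanilla_center (a point): Short dark bottle with black cap, 40 mm across up to 60 mm high, above that neck and cap 24 mm across, 102 mm tall. Stands loose near the front edge of the worktop. This point is its centre, half-way up; z axis up.
- hot_sauce_center (a point): Tall slim orange-brown bottle with black cap: 43 mm across up to 90 mm high, above that neck and cap 24 mm across, 156 mm tall. Stands loose near the front edge of the worktop. This point is its centre, half-way up; z axis up.
- tea_carton_center (a point): Dark cardboard carton standing upright, 35 mm (its x) by 66 mm (its y) by 102 mm tall. Stands loose near the front edge of the worktop. This point is its centre, half-way up; z axis up. At the start its x axis points away from the robot to within 0.4 rad.
- jar_tray: Long low wooden tray, 70 mm by 180 mm, 16 mm high, walls 4 mm, divided across its middle into two bays of 62 mm (x) by 84 mm (y), centred 44 mm either side of the origin along y; floor 4 mm above the worktop. For the jars. Fixed to the worktop. Its origin is the centre of its underside; x runs along its 70 mm depth, y along its length, z up.
- bottle_block: Long solid wooden block, 70 mm by 180 mm, 20 mm high, with two round wells 60 mm across and 12 mm deep (their floor 8 mm above the worktop), centred 45 mm either side of the origin along y. For the bottles. Fixed to the worktop. Its origin is the centre of its underside; x runs along its 70 mm depth, y along its length, z up.
- carton_tray: Short low wooden tray without divider, 70 mm by 110 mm, 16 mm high, walls 4 mm, inside 62 mm (x) by 102 mm (y); floor 4 mm above the worktop. For the carton, which stands with its 66 mm side along y of the tray. Fixed to the worktop. Its origin is the centre of its underside; x runs along its 70 mm depth, y along its length, z up.
- saucer_center (a point): Bystander: small brown clay saucer, 63 mm across, 27 mm high, upside down in the row with the things to sort; stays where it is. This point is its centre.
- water_glass_center (a point): Bystander: clear drinking glass, 79 mm across, 90 mm tall, at the left; stays where it is. This point is its centre.

How it is judged:
At the end, for the whole second after the job is handed in: Both jars stand in the divided tray, one a bay, both bottles in the block's wells, one a well, and the carton in the small tray: each upright within 0.1 rad, its underside within 4 mm of the floor of its place, at rest (x of spice_jar_center in the frame of jar_tray between -0.013 and 0.013 m and z of spice_jar_center in the frame of jar_tray between 0.049 and 0.057 m and (y of spice_jar_center in the frame of jar_tray between -0.069 and -0.019 m or y of spice_jar_center in the frame of jar_tray between 0.019 and 0.069 m) and angle between each of spice_jar_center, salt_jar_center, vanilla_center, hot_sauce_center, tea_carton_center's own z axis and vertical below 0.1 rad and linear speed of each of spice_jar, salt_jar, vanilla, hot_sauce, tea_carton below 0.02 m/s and x of salt_jar_center in the frame of jar_tray between -0.013 and 0.013 m and z of salt_jar_center in the frame of jar_tray between 0.043 and 0.051 m and (y of salt_jar_center in the frame of jar_tray between -0.069 and -0.019 m or y of salt_jar_center in the frame of jar_tray between 0.019 and 0.069 m) and x of vanilla_center in the frame of bottle_block between -0.014 and 0.014 m and z of vanilla_center in the frame of bottle_block between 0.055 and 0.063 m and (y of vanilla_center in the frame of bottle_block between -0.059 and -0.031 m or y of vanilla_center in the frame of bottle_block between 0.031 and 0.059 m) and x of hot_sauce_center in the frame of bottle_block between -0.014 and 0.014 m and z of hot_sauce_center in the frame of bottle_block between 0.082 and 0.09 m and (y of hot_sauce_center in the frame of bottle_block between -0.059 and -0.031 m or y of hot_sauce_center in the frame of bottle_block between 0.031 and 0.059 m) and x of tea_carton_center in the frame of carton_tray between -0.018 and 0.018 m and z of tea_carton_center in the frame of carton_tray between 0.051 and 0.059 m and y of tea_carton_center in the frame of carton_tray between -0.025 and 0.025 m); the robot touches nothing.
It fails at once if the saucer or the drinking glass is moved by more than 20 mm (distance of any of saucer_center, water_glass_center from where it was at the start of the episode above 0.02 m).
It fails at once if a jar, bottle or the carton is knocked over (tilted more than 1.2 rad) (angle between any of spice_jar_center, salt_jar_center, vanilla_center, hot_sauce_center, tea_carton_center's own z axis and vertical above 1.2 rad).
It also fails if it takes over 106 s, if anything falls off the work surface, if the arm or the gripper's body presses on something with over 40 N, if the wrist force passes 120 N, or if a joint passes its speed limit or range.

## Working session

There is one attempt and no reset: what is moved stays moved. The work goes in short steps, Python scripts to look and compute and a tool call to move; the robot and the scene stay as the last step left them, time stands still between calls to the robot, and variables do not carry over. Pictures are saved under pics/ and viewed, at most 14 in all, crops included, and the job is handed in when it is done.

Besides the shell and the picture viewer there is one more tool, called as a command line: name --argument value ..., lists and objects as JSON in quotes. carry_out: Moves the arm, as the interface text tells. Its arguments: {"type":"object","properties":{"series":{"type":"string"},"jaw":{"type":"number"},"grip_force":{"type":"number"}},"required":["series"]}

```bash
mkdir -p pics; cat > h.py <<'E'
import numpy as np, cv2
from workcell import bot, eyes, spot_in
def cloud(name):
    s=bot.read_state(); im,d=eyes.read_camera(name); c=eyes.get_calibration(name); K=np.array(c["K"])
    v,u=np.mgrid[:420,:560]
    P=np.stack([(u-K[0,2])*d/K[0,0],(v-K[1,2])*d/K[1,1],d],-1)
    if name=="wrist":
        T=np.array(c["T_tool_cam"]); R=cv2.Rodrigues(np.array(s["tcp_rot"],float))[0]
        P=P@T[:3,:3].T+T[:3,3]; P=P@R.T+np.array(s["tool_pos"])
    else:
        R=np.array(c["rotation"]); R=R if R.shape==(3,3) else cv2.Rodrigues(R)[0]
        P=P@R.T+np.array(c["position"])
    P[d==0]=np.nan
    return im,d,P
NAMES=["spice_jar_center","salt_jar_center","vanilla_center","hot_sauce_center","tea_carton_center","jar_tray","bottle_block","carton_tray","saucer_center","water_glass_center"]
E
python3 - <<'E'
from h import *
print(bot.read_state())
for n in ["top","scene"]:
    im,d,P=cloud(n); cv2.imwrite(f"pics/{n}0.png",im); np.save(f"{n}P.npy",P)
    for t in NAMES:
        for r in spot_in(n,t)[:2]:
            u,v,w,h=r["rect"]; 
            q=P[int(max(0,v-h/2)):int(v+h/2)+1,int(max(0,u-w/2)):int(u+w/2)+1].reshape(-1,3)
            print(n,t,round(r["score"],2),np.round(r["rect"]),np.round(P[min(419,int(v)),min(559,int(u))],3),"zmax",np.round(np.nanpercentile(q[:,2],98),3))
E
```

```text
{'time': 0.0, 'q': array([-1.22387310e+00,  2.64724696e-01,  1.60537965e+00,  2.92539839e-05,
        1.27370820e+00, -3.69305418e-02]), 'joint_vel': array([-0.00225991,  0.00028351, -0.00070773,  0.00126325,  0.00035332,
        0.00034413]), 'joint_torque': array([-4.86880963e-04, -5.15108836e+01, -3.67312396e+01, -1.19086408e-04,
        1.30624854e-02, -1.99839345e-07]), 'tool_pos': array([ 0.25253327, -0.6252209 ,  0.24397813]), 'tcp_rot': array([-3.08175360e+00, -5.98828723e-01,  4.94565827e-04]), 'wrist_force': array([0.40635259, 1.15997535, 0.62152256]), 'torque': array([-0.01936966,  0.02926392,  0.02029592]), 'grip_force': 0.0, 'width': 1.0043956644137273}
top spice_jar_center 0.71 [292. 225.  16.  19.] [0.432 0.212 0.1  ] zmax 0.102
top salt_jar_center 0.53 [218. 224.  22.  20.] [0.432 0.397 0.087] zmax 0.09
top vanilla_center 0.68 [361. 227.  21.  12.] [0.428 0.038 0.095] zmax 0.105
top vanilla_center 0.53 [403. 227.  30.  18.] [ 0.428 -0.062  0.115] zmax 0.158
top hot_sauce_center 0.65 [403. 225.  30.  17.] [ 0.43  -0.06   0.113] zmax 0.158
top tea_carton_center 0.62 [32
[... 737 characters left out ...]
 hot_sauce_center 0.71 [379. 182.  15.  49.] [ 0.415 -0.069  0.091] zmax 0.156
scene tea_carton_center 0.64 [328. 204.  25.  38.] [0.415 0.124 0.063] zmax 0.103
scene jar_tray 0.58 [234. 227.  55.  25.] [0.42  0.414 0.073] zmax 0.259
scene jar_tray 0.36 [270. 235.  18.  20.] [0.41  0.317 0.026] zmax 0.029
scene bottle_block 0.69 [284. 215.  62.  23.] [0.5   0.219 0.018] zmax 0.088
scene bottle_block 0.16 [237. 231.  17.  30.] [0.417 0.405 0.06 ] zmax 0.261
scene carton_tray 0.52 [328. 198.  32.   8.] [0.417 0.12  0.083] zmax 0.095
scene saucer_center 0.81 [269. 236.  22.  20.] [0.409 0.317 0.023] zmax 0.029
scene water_glass_center 0.71 [378. 184.  16.  51.] [ 0.414 -0.061  0.083] zmax 0.155
```

```bash
python3 - <<'E'
import numpy as np,cv2
im=cv2.imread("pics/top0.png"); cv2.imwrite("pics/top0c.png",cv2.resize(im[150:270,120:440],None,fx=2.5,fy=2.5,interpolation=cv2.INTER_CUBIC))
T=np.load("topP.npy");S=np.load("sceneP.npy")
for nm,P in (("top",T),("scene",S)):
  q=P.reshape(-1,3); q=q[np.isfinite(q).all(1)]
  print(nm)
  for n,x,y,h,lo in [("spice",.43,.212,.098,.075),("salt",.43,.4,.086,.065),("van",.43,.035,.102,.09),("hot",.43,-.065,.156,.14),("tea",.43,.122,.102,.09),("saucer",.43,.305,.027,.015)]:
    m=(abs(q[:,0]-x)<.05)&(abs(q[:,1]-y)<.045)&(q[:,2]>lo)&(q[:,2]<h+.01); p=q[m]
    print(n,m.sum(),p[:,:2].min(0).round(3),p[:,:2].max(0).round(3),((p[:,:2].min(0)+p[:,:2].max(0))/2).round(3), np.median(p[:,:2],0).round(3),"rect",[np.round(a,3) for a in cv2.minAreaRect((p[:,:2]*1000).astype(np.float32))])
  for n,x,y in [("jt",.53,.392),("bb",.53,.203),("ct",.533,.024)]:
    m=(abs(q[:,0]-x)<.06)&(abs(q[:,1]-y)<.105)&(q[:,2]>.010)&(q[:,2]<.03); 
    if n=="ct": m&=abs(q[:,1]-y)<.07
    if n=="jt": m&=q[:,0]>.47
    p=q[m]; print(n,m.sum(),p[:,:2].min(0).round(3),p[:,:2].max(0).round(3),"rect",[np.round(a,1) for a in cv2.minAreaRect((p[:,:2]*1000).astype(np.float32))])
  m=(abs(q[:,0]-.6)<.35)&(abs(q[:,1]-.2)<.5)&(q[:,2]>.17); print("high",np.nanmin(q[m],0) if m.any() else 0, np.nanmax(q[m],0) if m.any() else 0)
E
```

```text
top
spice 276 [0.407 0.194] [0.45  0.239] [0.429 0.216] [0.427 0.216] rect [array([428.725, 216.075]), array([43.338, 45.065]), np.float64(0.542)]
salt 237 [0.417 0.381] [0.457 0.422] [0.437 0.402] [0.437 0.401] rect [array([436.751, 401.094]), array([41.104, 40.16 ]), np.float64(46.122)]
van 75 [0.423 0.015] [0.445 0.039] [0.434 0.027] [0.433 0.029] rect [array([433.126,  27.363]), array([23.374, 22.699]), np.float64(62.305)]
hot 91 [ 0.423 -0.085] [ 0.445 -0.063] [ 0.434 -0.074] [ 0.433 -0.073] rect [array([434.105, -73.826]), array([22.285, 21.744]), np.float64(88.569)]
tea 307 [0.41  0.084] [0.458 0.148] [0.434 0.116] [0.433 0.116] rect [array([433.769, 115.568]), array([62.59 , 30.415]), np.float64(70.678)]
saucer 346 [0.404 0.278] [0.458 0.334] [0.431 0.306] [0.431 0.306] rect [array([430.889, 305.568]), array([53.388, 56.043]), np.float64(0.183)]
jt 372 [0.488 0.289] [0.569 0.483] rect [array([529.3, 385.2]), array([ 70.4, 194.6]), np.float64(3.8)]
bb 1199 [0.499 0.111] [0.574 0.308] rect [array([536.6, 209.1]), array([196.7,  74.2]), np.float64(89.3)]
ct 220 [ 0.497 -0.033] [
[... 719 characters left out ...]
), np.float64(89.667)]
tea 181 [0.406 0.081] [0.456 0.149] [0.431 0.115] [0.425 0.118] rect [array([431.351, 113.579]), array([63.299, 33.003]), np.float64(71.178)]
saucer 220 [0.401 0.279] [0.453 0.334] [0.427 0.306] [0.42 0.31] rect [array([425.048, 308.722]), array([54.184, 51.814]), np.float64(59.176)]
jt 231 [0.486 0.287] [0.568 0.447] rect [array([528.9, 365.9]), array([ 77.6, 162.2]), np.float64(4.8)]
bb 557 [0.494 0.108] [0.575 0.308] rect [array([534.8, 208.1]), array([200.1,  79.3]), np.float64(89.0)]
ct 48 [ 0.497 -0.045] [0.593 0.079] rect [array([538.2,   9.7]), array([ 83.3, 131.2]), np.float64(14.5)]
high [ 0.25014157 -0.29993701  0.17000737] [0.94423163 0.69999942 0.59513025]
```

View pics/top0c.png

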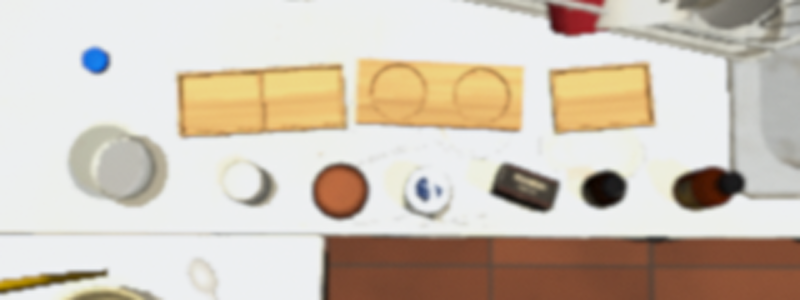

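View pics/scene0.png

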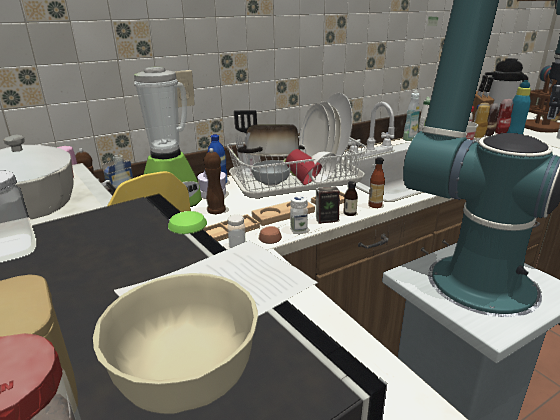

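Top view crop (rows/cols ×2.5): jar tray, block and carton tray lie along row ≈95. Below them, left to right, are glass, salt, saucer, spice, carton, vanilla and hot sauce. Next I'll measure the trays by colour and check obstacle heights.

```bash
python3 - <<'E'
import numpy as np,cv2
from h import *
im=cv2.imread("pics/top0.png"); P=np.load("topP.npy")
hsv=cv2.cvtColor(im,cv2.COLOR_BGR2HSV)
m=cv2.inRange(hsv,(8,60,60),(30,255,255)); m[:172]=0; m[206:]=0
n,l,st,_=cv2.connectedComponentsWithStats(m)
c=eyes.get_calibration("top"); K=np.array(c["K"]); R=np.array(c["rotation"]); o=np.array(c["position"]); print(o)
for i in range(1,n):
    if st[i,4]<150: continue
    v,u=np.nonzero(l==i)
    r=np.stack([(u-K[0,2])/K[0,0],(v-K[1,2])/K[1,1],np.ones(len(u))],-1)@R.T
    q=o+r*((.016-o[2])/r[:,2])[:,None]
    print(st[i],[np.round(a,1) for a in cv2.minAreaRect((q[:,:2]*1000).astype(np.float32))], q[:,:2].mean(0).round(3))
S=np.load("sceneP.npy"); q=np.concatenate([P.reshape(-1,3),S.reshape(-1,3)]); q=q[np.isfinite(q).all(1)]
xs=np.arange(.0,.8,.05); ys=np.arange(.65,-.31,-.05)
print("y:",ys.round(2))
for x in xs:
    print(round(x,2),[int(1000*np.max(q[(abs(q[:,0]-x-.025)<.025)&(abs(q[:,1]-y-.025)<.025)][:,2],initial=-.999)) for y in ys])
print(eyes.get_calibration("wrist"))
E
```

```text
[0.36686822 0.25807191 1.21593638]Traceback (most recent call last):
  File "<stdin>", line 12, in <module>
IndexError: too many indices for array: array is 1-dimensional, but 2 were indexed
```

```bash
cat > t.py <<'E'
import numpy as np,cv2
from h import *
im=cv2.imread("pics/top0.png"); P=np.load("topP.npy")
hsv=cv2.cvtColor(im,cv2.COLOR_BGR2HSV)
m=cv2.inRange(hsv,(8,60,60),(30,255,255)); m[:172]=0; m[206:]=0
n,l,st,_=cv2.connectedComponentsWithStats(m)
c=eyes.get_calibration("top"); K=np.array(c["K"]); R=np.array(c["rotation"]); o=np.array(c["position"]); print(R)
R=cv2.Rodrigues(R)[0] if R.size==3 else R
for i in range(1,n):
    if st[i,4]<150: continue
    v,u=np.nonzero(l==i)
    r=np.stack([(u-K[0,2])/K[0,0],(v-K[1,2])/K[1,1],np.ones(len(u))],-1)@R.T
    q=o+r*((.016-o[2])/r[:,2])[:,None]
    print(st[i],[np.round(a,1) for a in cv2.minAreaRect((q[:,:2]*1000).astype(np.float32))], q[:,:2].mean(0).round(3))
S=np.load("sceneP.npy"); q=np.concatenate([P.reshape(-1,3),S.reshape(-1,3)]); q=q[np.isfinite(q).all(1)]
xs=np.arange(.0,.8,.05); ys=np.arange(.65,-.31,-.05)
print("y:",ys.round(2))
for x in xs:
    print(round(x,2),*[int(1000*np.max(q[(abs(q[:,0]-x-.025)<.025)&(abs(q[:,1]-y-.025)<.025)][:,2],initial=-.999)) for y in ys])
print(eyes.get_calibration("wrist")["T_tool_cam"])
E
python3 t.py
```

```text
[-2.1912791   2.17870961 -0.13670374]
[ 262  173   67   29 1713] [array([536.1, 199.7]), array([179.6,  71. ]), np.float64(87.9)] [0.536 0.2  ]
[ 191  175   68   30 1718] [array([528.2, 390.4]), array([ 70.5, 179.8]), np.float64(3.7)] [0.528 0.39 ]
[ 340  175   42   28 1021] [array([533.7,  22.5]), array([ 69.5, 110. ]), np.float64(4.9)] [0.534 0.023]
y: [ 0.65  0.6   0.55  0.5   0.45  0.4   0.35  0.3   0.25  0.2   0.15  0.1
  0.05 -0.   -0.05 -0.1  -0.15 -0.2  -0.25 -0.3 ]
0.0 263 265 265 263 6 6 6 8 -853 -857 5 15 330 338 338 -999 -999 -999 -857 -857
0.05 265 263 261 7 5 6 6 6 -856 -858 5 283 334 368 330 -999 4 2 -856 -858
0.1 263 279 277 6 6 6 6 5 -853 -851 5 307 429 604 615 572 6 3 -855 -856
0.15 264 279 276 74 6 7 5 6 -856 -853 0 309 423 618 754 1 0 1 -856 -855
0.2 263 264 73 73 72 6 6 5 -854 -854 -852 -856 264 276 776 726 -858 -855 -856 -859
0.25 264 264 72 29 73 14 7 5 -857 -852 -853 -852 -852 -853 -856 -859 -855 -849 -852 -854
0.3 285 289 285 238 71 14 7 7 -858 -854 -854 -852 -852 -853 -858 -858 -854 -856 -854 -853
0.35 208 183 5 6 11 7 7 14 10 60 8 5 5 5 5 5 5 4 3 3
0.4 207 
[... 172 characters left out ...]
8 20 5 11 9 -143 -146
0.55 209 6 21 8 20 19 19 22 24 25 24 26 122 145 169 244 246 138 -146 -145
0.6 209 667 751 774 777 779 783 785 787 790 799 800 800 799 800 756 680 603 -146 -146
0.65 208 86 106 113 109 8 205 190 140 132 614 191 195 143 266 274 300 138 -142 -146
0.7 206 212 208 380 409 408 106 72 138 158 614 614 221 214 180 278 301 276 40 -144
0.75 107 140 129 409 422 422 366 119 134 154 267 257 215 209 137 266 288 288 41 27
[[ 1.45641460e-03 -9.45350264e-01 -3.26053306e-01  8.47643282e-02]
 [ 9.99998850e-01  1.51506994e-03  7.40405288e-05  1.15637397e-04]
 [ 4.23999330e-04 -3.26053038e-01  9.45351383e-01 -1.27771206e-01]
 [ 0.00000000e+00  0.00000000e+00  0.00000000e+00  1.00000000e+00]]
```

carry_out --series "0.015 0.0545 0 5.7;0.015 0.0545 0 5.7;0.015 0.0545 0 5.7;0.015 0.0545 0 5.7;0.015 0.0545 0 5.7;0.015 0.0545 0 5.7;0.015 0.0545 0 5.7;0.015 0.0545 0 5.7;0.015 0.0545 0 5.7;0.015 0.0545 0 5.7;0.015 0.0545 0 5.7;0.015 0.0545 0 5.3;0 0 0 0;0 0 0 0" --jaw 1

```text
time: 2.85
tool_pos: [0.4326, 0.0281, 0.2453]
tcp_rot: [2.221, 2.222, -0.001]
wrist_force: [-0.2, -0.2, -0.4]
width: 1.005
grip_force: 0.0
```

```bash
cat >> h.py <<'E'
def look(tag):
    im,d,P=cloud("wrist"); cv2.imwrite(f"pics/{tag}.png",im); np.save(tag+".npy",P)
    s=bot.read_state(); R=cv2.Rodrigues(np.array(s["tcp_rot"],float))[0]
    print("t",round(s["time"],2),"tcp",np.round(s["tool_pos"],4),"yaw of y",np.round(np.degrees(np.arctan2(R[1,1],R[0,1])),1),"w",round(s["width"],3))
    q=P.reshape(-1,3); return q[np.isfinite(q).all(1)]
def obj(q,n,x,y,lo,hi,r=.045):
    m=(abs(q[:,0]-x)<r)&(abs(q[:,1]-y)<r)&(q[:,2]>lo)&(q[:,2]<hi); p=q[m]
    if len(p)<15: print(n,"none",len(p)); return
    a,b=np.percentile(p[:,:2],[1,99],axis=0)
    print(n,len(p),a.round(4),b.round(4),"mid",((a+b)/2).round(4),"zmax",p[:,2].max().round(3),"rect",[np.round(k,1) for k in cv2.minAreaRect((p[:,:2]*1000).astype(np.float32))])
E
python3 - <<'E'
from h import *
q=look("w1")
obj(q,"van",.43,.027,.093,.11); obj(q,"hot",.43,-.074,.145,.165); obj(q,"tea",.43,.115,.095,.11); obj(q,"spice",.43,.216,.09,.106)
P=np.load("topP.npy").reshape(-1,3); P=np.concatenate([P,q,np.load("sceneP.npy").reshape(-1,3)]);P=P[np.isfinite(P).all(1)]
for y in np.arange(-.1,.11,.02):
  m=(abs(P[:,1]-y)<.01)&(P[:,0]>.5)&(P[:,2]>.05)&(P[:,2]<.3); p=P[m]
  print(round(y,2),p[:,0].min().round(3) if len(p) else None, p[p[:,0].argmin()].round(3) if len(p) else None)
E
```

```text
t 2.9 tcp [0.4325 0.0274 0.2452] yaw of y -0.1 w 1.001
van 576 [0.4224 0.0153] [0.4448 0.0378] mid [0.4336 0.0266] zmax 0.103 rect [array([433.6,  26.3]), array([24. , 23.5]), np.float64(79.8)]
hot 682 [ 0.4229 -0.0857] [ 0.4455 -0.0637] mid [ 0.4342 -0.0747] zmax 0.157 rect [array([434. , -74.9]), array([23.3, 22.4]), np.float64(41.0)]
tea 2930 [0.413  0.0838] [0.4543 0.1445] mid [0.4336 0.1141] zmax 0.103 rect [array([433.7, 113.4]), array([62.5, 30.1]), np.float64(70.8)]
spice none 0
-0.1 0.57 [ 0.57  -0.104  0.119]
-0.08 0.572 [ 0.572 -0.088  0.125]
-0.06 0.574 [ 0.574 -0.065  0.129]
-0.04 0.579 [ 0.579 -0.044  0.128]
-0.02 0.583 [ 0.583 -0.027  0.123]
0.0 0.583 [ 0.583 -0.002  0.145]
0.02 0.5 [0.5   0.025 0.3  ]
0.04 0.5 [0.5   0.042 0.295]
0.06 0.579 [0.579 0.069 0.106]
0.08 0.583 [0.583 0.074 0.099]
0.1 0.606 [0.606 0.09  0.083]
```

carry_out --series "0.001 -0.001 -0.05 0;0 0 -0.05 0;0 0 -0.04 0;0 0 -0.024 0;0 0 0 0"

```text
time: 3.52
tool_pos: [0.4314, 0.0255, 0.0793]
tcp_rot: [-2.223, -2.215, 0.006]
wrist_force: [1.0, -0.5, -0.2]
width: 0.999
grip_force: 0.0
```

carry_out --series "0 0 0 0;0 0 0 0;0 0 0 0;0 0 0 0;0 0 0 0;0 0 0 0;0 0 0 0;0 0 0 0" --jaw -1 --grip_force 40

```text
time: 4.53
tool_pos: [0.4346, 0.0272, 0.0822]
tcp_rot: [2.221, 2.221, 0.002]
wrist_force: [-1.1, -0.6, 6.3]
width: 0.269
grip_force: 39.5
```

carry_out --series "0 0 0.03 0;0 0 0.05 0;0 0 0.05 0;0.021 0.0436 0 0;0.021 0.0436 0 0;0.021 0.0436 0 0;0.021 0.0436 0 0;0.02 0.0436 0 0;0 0 0 0;0 0 0 0;0 0 0 0"

```text
time: 5.9
tool_pos: [0.537, 0.2441, 0.2108]
tcp_rot: [-2.222, -2.22, 0.002]
wrist_force: [0.5, -0.1, -0.8]
width: 0.273
grip_force: 39.6
```

```bash
python3 - <<'E'
from h import *
q=look("w2")
obj(q,"block",.537,.2,.014,.026,.12)
P=np.load("w2.npy"); m=(abs(P[...,0]-.538)<.04)&(abs(P[...,1]-.245)<.04)&(P[...,2]<.013)&(P[...,2]>.004); p=P[m]; print(len(p),p.mean(0))
E
```

```text
t 5.95 tcp [0.5372 0.244  0.2111] yaw of y -0.1 w 0.269
block 5575 [0.4183 0.0928] [0.6552 0.3189] mid [0.5367 0.2059] zmax 0.026 rect [array([536.9, 200.2]), array([239.4, 240.1]), np.float64(89.9)]
2213 [0.53808055 0.24449545 0.00707089]
```

View pics/w2.png

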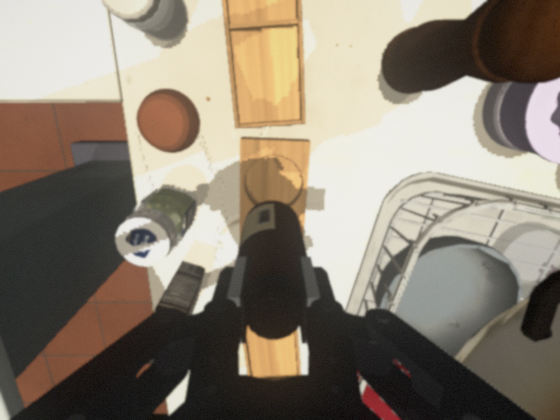

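The picture shows the held bottle around (273,270), over the block. The well is at (273,180), and its floor points agree with the estimate of (0.538, 0.2445).

carry_out --series "0.001 0.001 -0.05 0;0 0 -0.04 0;0 0 -0.02 0;0 0 -0.01 0;0 0 0 0;0 0 0 0;0 0 0 0"

```text
time: 6.82
tool_pos: [0.5397, 0.2465, 0.0927]
tcp_rot: [2.221, 2.221, 0.004]
wrist_force: [-0.3, -0.7, -2.0]
width: 0.272
grip_force: 39.6
```

carry_out --series "0 0 0 0;0 0 0 0;0 0 0 0;0 0 0 0;0 0 0 0;0 0 0.02 0;0 0 0.04 0;0 0 0.05 0" --jaw 0.6

```text
time: 7.82
tool_pos: [0.5381, 0.2458, 0.2026]
tcp_rot: [-2.221, -2.221, 0.002]
wrist_force: [0.4, -0.4, 0.3]
width: 0.798
grip_force: 0.0
```

carry_out --series "-0.035 -0.044 0 -6.5;-0.035 -0.044 0 -6.5;-0.034 -0.044 0 -6.2;0 0 -0.05 0;0 0 -0.05 0;0 0 -0.03 0;0 0 -0.013 0;0 0 0 0;0 0 0 0" --jaw 1

```text
time: 8.95
tool_pos: [0.4364, 0.1145, 0.06]
tcp_rot: [2.56, 1.819, 0.004]
wrist_force: [0.2, 0.7, 1.4]
width: 1.0
grip_force: 0.0
```

carry_out --series "0 0 0 0;0 0 0 0;0 0 0 0;0 0 0 0;0 0 0 0;0 0 0 0;0 0 0 0" --jaw -1

```text
time: 9.82
tool_pos: [0.435, 0.1142, 0.0586]
tcp_rot: [2.561, 1.82, 0.001]
wrist_force: [-0.6, 1.0, 5.4]
width: 0.404
grip_force: 33.7
```

carry_out --series "0 0 0.03 0;0 0 0.03 0;0.03 -0.031 0 8;0.03 -0.031 0 8;0.031 -0.03 0 8.2;0 0 0 0;0 0 0 0;0 0 0 0"

```text
time: 10.82
tool_pos: [0.5245, 0.0227, 0.1176]
tcp_rot: [-2.122, -2.315, 0.002]
wrist_force: [0.3, 0.0, -0.2]
width: 0.407
grip_force: 33.4
```

```bash
python3 - <<'E'
from h import *
q=look("w3")
obj(q,"tray",.534,.0225,.012,.020,.065)
obj(q,"carton",.526,.022,.145,.175,.06);obj(q,"van",.538,.245,.095,.12)
E
```

```text
t 10.88 tcp [0.5247 0.0228 0.1178] yaw of y 5.0 w 0.406
tray 1605 [ 0.4967 -0.0165] [0.5727 0.0779] mid [0.5347 0.0307] zmax 0.018 rect [array([542.5,  13.8]), array([ 80. , 139.3]), np.float64(17.0)]
carton 26297 [0.4718 0.0098] [0.5771 0.053 ] mid [0.5244 0.0314] zmax 0.175 rect [array([524.5,  31.7]), array([115.9,  43.5]), np.float64(5.2)]
van none 0
```

View pics/w3.png

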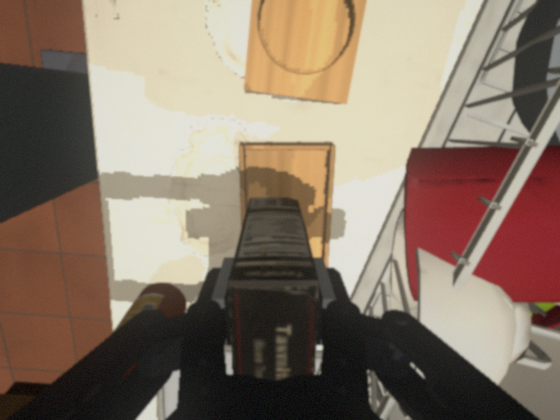

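The carton hangs over the small tray (tray cols 240–333, rows 143–265) and is aligned in yaw, a little toward −x. The rack stays clear to the right.

carry_out --series "0.002 0 -0.03 0;0 0 -0.015 0;0 0 -0.009 0;0 0 0 0;0 0 0 0;0 0 0 0"

```text
time: 11.62
tool_pos: [0.5281, 0.0221, 0.0648]
tcp_rot: [2.122, 2.315, 0.001]
wrist_force: [0.2, 0.4, -0.1]
width: 0.406
grip_force: 34.3
```

carry_out --series "0 0 0 0;0 0 0 0;0 0 0 0;0 0 0 0;0 0 0.02 0;0 0 0.04 0;0 0 0.05 0;0 0 0.03 0" --jaw 0.15

```text
time: 12.62
tool_pos: [0.5289, 0.0221, 0.2072]
tcp_rot: [2.121, 2.314, 0.004]
wrist_force: [-0.2, 0.3, 0.3]
width: 0.571
grip_force: 0.0
```

carry_out --series "-0.032 -0.033 0.01 -1.7;-0.032 -0.032 0 -1.7;-0.031 -0.032 0 -1.6;0 0 0 0;0 0 0 0" --jaw 1

```text
time: 13.25
tool_pos: [0.4332, -0.0748, 0.2145]
tcp_rot: [2.222, 2.22, 0.002]
wrist_force: [0.2, -0.0, 0.4]
width: 0.998
grip_force: 0.0
```

```bash
python3 - <<'E'
from h import *
q=look("w4")
obj(q,"carton",.526,.022,.09,.115,.06);obj(q,"hot",.434,-.075,.147,.162,.03)
E
```

```text
t 13.3 tcp [ 0.4334 -0.0745  0.2145] yaw of y 0.0 w 1.001
carton 4898 [ 0.5121 -0.0092] [0.5855 0.0656] mid [0.5488 0.0282] zmax 0.113 rect [array([551.8,  27.8]), array([88.2, 64.5]), np.float64(15.5)]
hot 1075 [ 0.4228 -0.0863] [ 0.4449 -0.0645] mid [ 0.4339 -0.0754] zmax 0.157 rect [array([434. , -75.9]), array([23.4, 23.6]), np.float64(10.1)]
```

carry_out --series "0.001 -0.001 -0.05 0;0 0 -0.035 0;0 0 -0.014 0;0 0 0 0;0 0 0 0"

```text
time: 13.92
tool_pos: [0.4353, -0.076, 0.1168]
tcp_rot: [2.219, 2.22, 0.002]
wrist_force: [0.2, -0.1, 0.5]
width: 1.001
grip_force: 0.0
```

carry_out --series "0 0 0 0;0 0 0 0;0 0 0 0;0 0 0 0;0 0 0 0;0 0 0 0;0 0 0 0;0 0 0 0" --jaw -1

```text
time: 14.92
tool_pos: [0.4338, -0.076, 0.1157]
tcp_rot: [2.222, 2.221, -0.0]
wrist_force: [-2.1, -1.1, 6.4]
width: 0.267
grip_force: 39.1
```

carry_out --series "0 0 0.03 0;0 0 0.05 0;0 0 0.05 0;0.0167 0.0385 0 0;0.0167 0.0385 0 0;0.0167 0.0385 0 0;0.0167 0.0385 0 0;0.0167 0.0385 0 0;0.0165 0.0385 0 0;0 0 0 0;0 0 0 0;0 0 0 0"

```text
time: 16.42
tool_pos: [0.5331, 0.1541, 0.2447]
tcp_rot: [-2.222, -2.22, 0.002]
wrist_force: [0.0, -0.5, -1.8]
width: 0.268
grip_force: 40.0
```

```bash
python3 - <<'E'
from h import *
q=look("w5")
obj(q,"van",.538,.245,.095,.12)
P=np.load("w5.npy"); m=(abs(P[...,0]-.534)<.04)&(abs(P[...,1]-.155)<.04)&(P[...,2]<.013)&(P[...,2]>.004); p=P[m]; print(len(p),p.mean(0))
E
```

```text
t 16.48 tcp [0.5333 0.1541 0.245 ] yaw of y -0.1 w 0.268
van 787 [0.529  0.2337] [0.5514 0.2563] mid [0.5402 0.245 ] zmax 0.112 rect [array([540.2, 245.1]), array([23.5, 23.4]), np.float64(80.5)]
1580 [0.53472802 0.15816296 0.00702518]
```

View pics/w5.png

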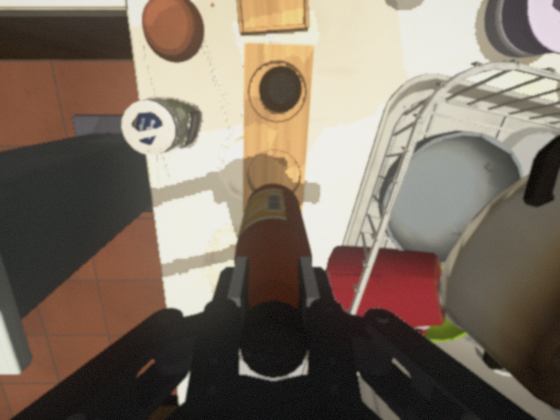

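Vanilla stands in its well at (280,88). The second well shows at (273,172), with the held bottle in line above it.

carry_out --series "0.001 0.001 -0.05 0;0 0 -0.04 0;0 0 -0.02 0;0 0 -0.01 0;0 0 0 0;0 0 0 0;0 0 0 0"

```text
time: 17.35
tool_pos: [0.5354, 0.1562, 0.1263]
tcp_rot: [2.221, 2.22, 0.002]
wrist_force: [1.1, 0.4, -1.9]
width: 0.266
grip_force: 40.1
```

carry_out --series "0 0 0 0;0 0 0 0;0 0 0 0;0 0 0 0;0 0 0 0;0 0 0.02 0;0 0 0.04 0;0 0 0.06 0" --jaw 0.4

```text
time: 18.35
tool_pos: [0.5331, 0.1557, 0.244]
tcp_rot: [-2.22, -2.219, 0.007]
wrist_force: [0.7, -0.4, 1.0]
width: 0.698
grip_force: 0.0
```

carry_out --series "-0.052 0.03 0 0;-0.053 0.03 0 0;0 0 0 0;0 0 0 0" --jaw 1

```text
time: 18.85
tool_pos: [0.43, 0.2162, 0.2455]
tcp_rot: [2.22, 2.222, 0.001]
wrist_force: [0.6, -0.7, 0.1]
width: 0.998
grip_force: 0.0
```

```bash
python3 - <<'E'
from h import *
q=look("w6")
obj(q,"spice",.429,.216,.09,.105,.04);obj(q,"hot",.535,.156,.15,.18,.03);obj(q,"van",.538,.245,.095,.12,.03)
obj(q,"saucer",.43,.306,.018,.035,.04)
E
```

```text
t 18.9 tcp [0.4305 0.2159 0.2455] yaw of y -0.0 w 1.001
spice 1905 [0.408  0.1934] [0.4498 0.2361] mid [0.4289 0.2148] zmax 0.099 rect [array([428.6, 214.3]), array([44.6, 44.7]), np.float64(57.0)]
hot 466 [0.5265 0.1503] [0.5466 0.1684] mid [0.5366 0.1594] zmax 0.164 rect [array([538.2, 160.8]), array([13.9, 23.3]), np.float64(52.6)]
van 781 [0.5281 0.2346] [0.5507 0.2573] mid [0.5394 0.246 ] zmax 0.111 rect [array([539.4, 245.5]), array([24. , 24.1]), np.float64(58.2)]
saucer 2201 [0.4069 0.28  ] [0.4555 0.3308] mid [0.4312 0.3054] zmax 0.028 rect [array([431.2, 305. ]), array([51.5, 54.2]), np.float64(0.2)]
```

carry_out --series "-0.001 -0.001 -0.06 0;0 0 -0.06 0;0 0 -0.045 0;0 0 -0.025 0;0 0 0 0;0 0 0 0"

```text
time: 19.65
tool_pos: [0.4303, 0.2151, 0.0561]
tcp_rot: [2.222, 2.22, 0.002]
wrist_force: [0.1, 0.3, -0.5]
width: 1.001
grip_force: 0.0
```

carry_out --series "0 0 0 0;0 0 0 0;0 0 0 0;0 0 0 0;0 0 0 0;0 0 0 0;0 0 0 0" --jaw -1

```text
time: 20.52
tool_pos: [0.4296, 0.2156, 0.0569]
tcp_rot: [2.221, 2.221, 0.003]
wrist_force: [-2.0, -1.0, 5.1]
width: 0.571
grip_force: 40.8
```

carry_out --series "0 0 0.04 0;0 0 0.05 0;0 0 0.04 0;0.025 0.0325 0 0;0.025 0.0325 0 0;0.025 0.0325 0 0;0.026 0.0325 0 0;0 0 0 0;0 0 0 0;0 0 0 0"

```text
time: 21.78
tool_pos: [0.529, 0.3442, 0.1853]
tcp_rot: [-2.222, -2.221, 0.001]
wrist_force: [0.2, 0.4, -1.3]
width: 0.57
grip_force: 42.1
```

```bash
python3 - <<'E'
from h import *
q=look("w7")
obj(q,"salt",.437,.401,.075,.095,.04)
E
```

```text
t 21.82 tcp [0.5291 0.3443 0.1854] yaw of y -0.0 w 0.569
salt 2874 [0.4186 0.3821] [0.4574 0.4205] mid [0.438  0.4013] zmax 0.088 rect [array([437.3, 400.8]), array([41.2, 41. ]), np.float64(44.9)]
```

View pics/w7.png

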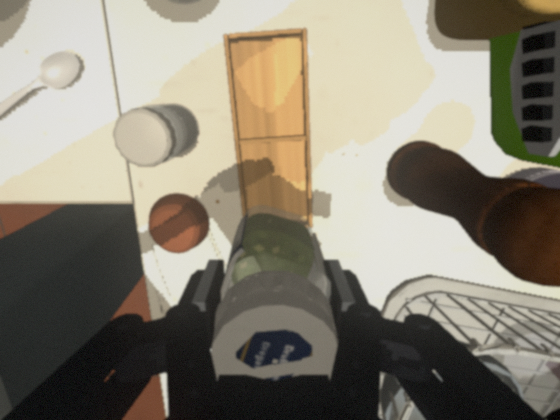

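The jar hangs over the near bay (tray cols 243–312 at row 220) and its centre column of about 277 matches. Salt is at (145,137) and the saucer at (178,222).

carry_out --series "0.002 0.002 -0.05 0;0 0 -0.04 0;0 0 -0.02 0;0 0 -0.013 0;0 0 0 0;0 0 0 0;0 0 0 0"

```text
time: 22.7
tool_pos: [0.5326, 0.3476, 0.0636]
tcp_rot: [2.221, 2.221, 0.003]
wrist_force: [0.8, 0.1, -1.1]
width: 0.571
grip_force: 42.1
```

carry_out --series "0 0 0 0;0 0 0 0;0 0 0 0;0 0 0 0;0 0 0.02 0;0 0 0.05 0;0 0 0.06 0;0 0 0.02 0" --jaw 0.8

```text
time: 23.7
tool_pos: [0.5344, 0.3487, 0.2196]
tcp_rot: [2.22, 2.219, 0.016]
wrist_force: [0.6, 0.6, -0.6]
width: 0.9
grip_force: 0.0
```

carry_out --series "-0.046 0.028 0 0;-0.047 0.027 0 0;0 0 0 0;0 0 0 0" --jaw 1

```text
time: 24.2
tool_pos: [0.4388, 0.4021, 0.2126]
tcp_rot: [2.22, 2.222, 0.001]
wrist_force: [0.7, 0.3, -0.1]
width: 1.003
grip_force: 0.0
```

```bash
python3 - <<'E'
from h import *
q=look("w8")
obj(q,"salt",.437,.401,.075,.095,.04);obj(q,"spice",.531,.346,.09,.11,.04);obj(q,"glass",.46,.53,.08,.1,.06)
E
```

```text
t 24.25 tcp [0.4393 0.4018 0.2125] yaw of y -0.0 w 1.002
salt 1852 [0.4176 0.3822] [0.4564 0.4214] mid [0.437  0.4018] zmax 0.087 rect [array([437.1, 401.4]), array([40.8, 40.9]), np.float64(43.1)]
spice 1639 [0.5102 0.3339] [0.5534 0.369 ] mid [0.5318 0.3514] zmax 0.103 rect [array([531.6, 350.7]), array([45.5, 37.8]), np.float64(8.1)]
glass 870 [0.4157 0.4978] [0.4936 0.5494] mid [0.4546 0.5236] zmax 0.091 rect [array([455., 524.]), array([78.7, 53.2]), np.float64(0.7)]
```

carry_out --series "-0.002 0 -0.06 0;0 0 -0.055 0;0 0 -0.04 0;0 0 -0.019 0;0 0 0 0;0 0 0 0"

```text
time: 25.0
tool_pos: [0.4384, 0.4031, 0.0402]
tcp_rot: [2.222, 2.22, 0.005]
wrist_force: [-1.0, 0.4, 0.6]
width: 1.002
grip_force: 0.0
```

carry_out --series "0 0 0 0;0 0 0 0;0 0 0 0;0 0 0 0;0 0 0 0;0 0 0 0;0 0 0 0" --jaw -1

```text
time: 25.88
tool_pos: [0.4373, 0.4028, 0.0398]
tcp_rot: [-2.222, -2.221, -0.003]
wrist_force: [-0.7, -0.7, 6.4]
width: 0.518
grip_force: 41.1
```

carry_out --series "0 0 0.03 0;0 0 0.05 0;0.03 0.011 0 0;0.03 0.011 0 0;0.028 0.011 0 0;0 0 0 0;0 0 0 0;0 0 0 0"

```text
time: 26.88
tool_pos: [0.5236, 0.4346, 0.1177]
tcp_rot: [-2.221, -2.221, 0.002]
wrist_force: [0.0, -0.8, -1.6]
width: 0.513
grip_force: 41.3
```

```bash
python3 - <<'E'
from h import *
q=look("w9")
E
```

```text
t 26.93 tcp [0.5237 0.4348 0.118 ] yaw of y 0.0 w 0.52
```

View pics/w9.png

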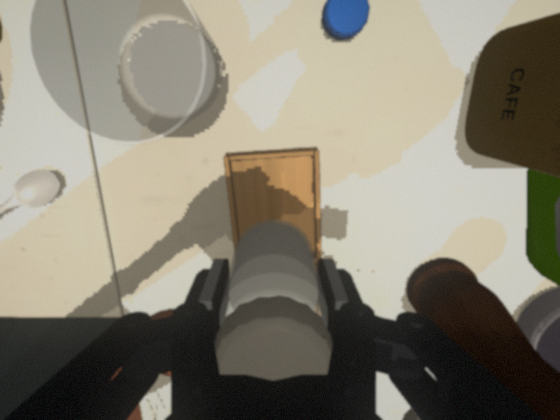

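The jar at column 273 lies within the far bay (cols 228–320, centre about 274). The glass is clear at (170,70). Next I'll lower it.

carry_out --series "0.001 0.001 -0.04 0;0 0 -0.02 0;0 0 -0.013 0;0 0 0 0;0 0 0 0;0 0 0 0"

```text
time: 27.68
tool_pos: [0.5261, 0.4364, 0.0459]
tcp_rot: [2.222, 2.221, 0.002]
wrist_force: [1.2, -0.5, -1.5]
width: 0.516
grip_force: 41.6
```

carry_out --series "0 0 0 0;0 0 0 0;0 0 0 0;0 0 0 0;0 0 0.02 0;0 0 0.05 0;0 0 0.06 0;0 0 0.06 0;0 -0.06 0.03 0;0 -0.06 0.03 0;0 -0.06 0 0;0 -0.06 0 0;0 0 0 0;0 0 0 0" --jaw 0.7

```text
time: 29.42
tool_pos: [0.526, 0.2045, 0.2926]
tcp_rot: [2.223, 2.22, 0.003]
wrist_force: [0.6, 0.1, -0.2]
width: 0.85
grip_force: 0.0
```

```bash
python3 - <<'E'
from h import *
q=look("w10")
im,d,P=cloud("top"); cv2.imwrite("pics/top1.png",cv2.resize(im[150:270,120:440],None,fx=2.5,fy=2.5,interpolation=cv2.INTER_CUBIC))
im2,_,S=cloud("scene"); cv2.imwrite("pics/scene1.png",cv2.resize(im2[140:280,170:440],None,fx=2.9,fy=2.9,interpolation=cv2.INTER_CUBIC))
for n,P in (("wrist",q),("top",P.reshape(-1,3)),("scene",S.reshape(-1,3))):
    P=P[np.isfinite(P).all(1)]; print(n)
    obj(P,"salt",.525,.436,.075,.1,.04);obj(P,"spice",.531,.348,.09,.112,.04);obj(P,"van",.539,.246,.095,.12,.03);obj(P,"hot",.535,.156,.15,.175,.03);obj(P,"tea",.521,.022,.097,.115,.045)
E
```

```text
t 29.48 tcp [0.5259 0.2051 0.2922] yaw of y 0.0 w 0.853
wrist
salt none 0
spice 2344 [0.511  0.3241] [0.5536 0.3671] mid [0.5323 0.3456] zmax 0.104 rect [array([532.3, 345.5]), array([45.7, 45.1]), np.float64(62.2)]
van 512 [0.5289 0.2342] [0.5512 0.2572] mid [0.5401 0.2457] zmax 0.111 rect [array([540.5, 245.7]), array([23.3, 23.4]), np.float64(0.3)]
hot 620 [0.5241 0.1463] [0.5473 0.168 ] mid [0.5357 0.1571] zmax 0.165 rect [array([536. , 156.7]), array([23.4, 23.2]), np.float64(63.7)]
tea 1086 [ 0.5139 -0.0073] [0.5455 0.0529] mid [0.5297 0.0228] zmax 0.106 rect [array([530.1,  22.3]), array([30., 62.]), np.float64(5.0)]
top
salt 219 [0.5068 0.4157] [0.5449 0.4551] mid [0.5258 0.4354] zmax 0.096 rect [array([526.9, 435.6]), array([41.3, 39.2]), np.float64(45.9)]
spice 272 [0.5109 0.325 ] [0.5537 0.3694] mid [0.5323 0.3472] zmax 0.108 rect [array([531.8, 346.7]), array([45.6, 43.8]), np.float64(79.8)]
van 70 [0.5287 0.2372] [0.5511 0.2571] mid [0.5399 0.2471] zmax 0.114 rect [array([539.2, 248. ]), array([22.6, 19.8]), np.float64(22.5)]
hot 55 [0.524  0.1475] [0.5416 0.1676] mid [0
[... 233 characters left out ...]
ene
salt 152 [0.5029 0.4145] [0.5398 0.4539] mid [0.5214 0.4342] zmax 0.094 rect [array([520.2, 435.2]), array([39.8, 37.8]), np.float64(63.4)]
spice 153 [0.5069 0.3248] [0.5496 0.3682] mid [0.5283 0.3465] zmax 0.105 rect [array([528.7, 347.4]), array([45. , 43.4]), np.float64(21.7)]
van 64 [0.525  0.2339] [0.5473 0.2568] mid [0.5361 0.2453] zmax 0.113 rect [array([536.5, 245.1]), array([22.3, 22.5]), np.float64(78.8)]
hot 57 [0.5205 0.1455] [0.5446 0.1677] mid [0.5326 0.1566] zmax 0.167 rect [array([531.4, 157.1]), array([23.6, 24. ]), np.float64(55.5)]
tea 123 [ 0.5093 -0.0114] [0.5427 0.0532] mid [0.526  0.0209] zmax 0.109 rect [array([526.1,  20.7]), array([34.6, 65.4]), np.float64(4.5)]
```

View pics/scene1.png

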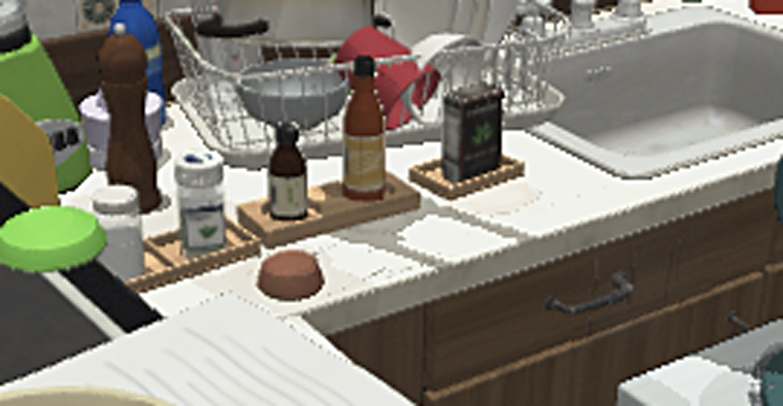

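View pics/w10.png

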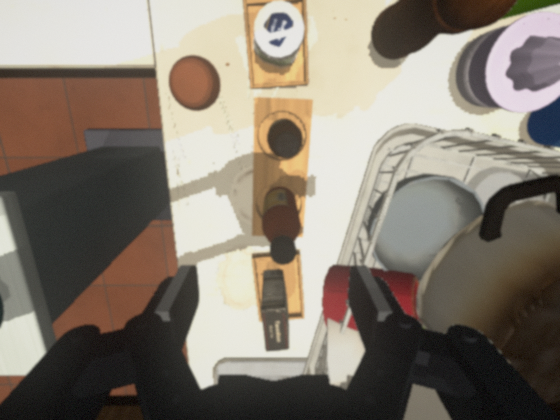

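The scene crop shows all five items upright in their places: salt (118,235), spice (202,205), vanilla (288,175), hot sauce (364,130) and carton (473,135). The saucer is still at (290,275). The wrist view agrees, with measured heights and centres within limits.

```bash
python3 -c "
from workcell import bot
print(bot.finish_job())"
```

```text
the job is handed in; nothing more can be done
None
```

I handed the job in at about 29.6 s of the 106 s: in the last camera check both jars, both bottles and the carton stood upright and released in their places, the saucer looked undisturbed, and I did not re-measure the glass or receive a verdict.

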